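Move each pigment batch on to its next station

ROBOT

A 6-joint arm with a two-finger parallel gripper is mounted at the origin on the work surface. World frame = base frame: x ahead of the robot, y to its left, z up, the work surface at z = 0. Lengths are in m, angles in rad, forces in N, time in s.
With the tool pointing down it reaches from about 0.35 to 0.775 m from the base axis. Payload 7.3 kg.
Tool frame: the origin (TCP) lies on the mounting face of the last link; the fingertips stand 178 mm ahead of it and the grasp point (between the pads) lies 159 mm ahead of it (robot.grip_depth is the distance from the TCP to the grasp point, in m); z points along the fingers, y is the line along which they close (so a half turn about z gives the same grasp; the last joint's range is limited). The gripper opens to 92 mm and grips with 3 to 60 N. Pads are 19 mm wide; open, the fingers measure 130 mm over their backs; the gripper's body (75 mm by 190 mm) begins 47 mm behind the grasp point.
Start: joints at [1.173, 0.342, 1.524, -0, 1.275, -0.146], TCP at [0.131, 0.508, 0.405] pointing down, gripper open.
Joint ranges: [-2.53, 2.53], [-0.77, 2.02], [0.04, 2.7], [-1, 4.14], [0.28, 2.66], [-3.11, 3.11]. Speed limits (rad/s): [2.57, 2.57, 3.14, 3.14, 3.14, 3.14].

INTERFACE

Orientations are given as [roll, pitch, yaw] about the fixed x, y, z axes, in that order (R = Rz(yaw) Ry(pitch) Rx(roll)).
In Python, from cell import observe, cams, robot, models gives the robot as it stands.
- The arm moves only by the shell command python3 -m jog 'ROWS' [FORCE]. ROWS is JSON, a list of rows, each a list of 3 entries, a list of its own where there are three numbers: the shift along the tool's x, y, z each as a share of 0.4 m, from -1 to 1, then the turn about the tool's z as a share of pi rad, from -1 to 1, then the closure, from 0 (fully open) to 1 (shut). In form: [[[x, y, z], turn, jaw], ...]. A call has 1 to 12 rows; each row is the pose to reach, as a shift and turn from the pose commanded when the call began, along the tool's axes at that moment, turning the shorter way round; what a row does not reach only later rows make up. A row lasts 1/8 s, in which the tool goes at most 62.5 mm and 10.7 degrees, less where a joint would pass 70% of its speed; a pose out of reach is approached as far as the arm can. A call with a number of a shift or a turn outside -1 to 1 is refused whole. A call with a gripper value outside its range is refused whole. The fingers move at their own pace and stop on an object; FORCE is the grip in N (left out, the last holds). Time passes only in rows, so rows that repeat a pose let the fingers close. It gives the time, the measured TCP pose, the force, the opening and the grip force at its end, in the units of the state.
- observe(): the state, without advancing time (a new reading comes with each control period).
- cams.read_camera(name): name is "scene" or "top"; returns the picture (400x640x3 uint8, red, green, blue); there is no depth.
- cams.camera_model(name): a dict with "camera_matrix" (3x3 intrinsics, pixels), "pose" (4x4, takes a point from camera to world coordinates). Camera axes: x right, y down, z forward; pixel columns grow to the right and rows downward; lengths in m; the calibration is good to about 2 mm. A picture is of the moment at which its call begins. camera_model takes no time and is no camera call.
- robot.hand_in(): hands the job in; it is judged then, once.
Trained networks look in the newest picture that a camera, given by its name, has taken for a name from the list of things; names that differ only in an ending like _2 or _b are one class to them, and where a whole thing is asked for, a point or a joint stands for the part that bears it (a point fixed in the world has none). Each returns a list of dicts, best first, with "confidence" (0 to 1); they miss things now and then, are a little off and sometimes report something else, mostly with a low value. They report only what shows in the picture. A call takes as long as a camera call.
- models.find_in(target, camera): "position" ([x, y, z] in m, in world coordinates, good to about 4 mm: the middle of the surface that is visible of it).
- models.pinpoint(target, camera): "position" ([x, y, z] in m, in world coordinates, good to about 4 mm: a listed point, or the origin of a listed thing).
The state is a dict: "time": time; "qpos": joint angles; "qvel": joint speeds; "joint_efforts": joint torques, N m; "tool_pos": TCP position; "tool_rot": TCP orientation; "contact_force": force on the tool from outside, world axes, zero at the start; "torque": the same for the moment, N m; "opening": finger opening in m; "grip_force": force on a finger pad.
Only numpy, scipy, OpenCV 4.12 (cv2) and the standard library are available. Lean on these libraries where they do the work, as an engineer would, in place of code of your own. Each camera call takes 0.05 s, during which the arm holds its last target. There are 200 camera calls.

TASK

Three pigment batches have to move on to their next station: the tall jar from the balance to the middle of the marble slab, the squat jar from the slab to the middle of the round wooden stand, and the square tin from the stand to the middle of the balance's pan. Every station is taken, so park one of them on the empty cork mat on the way and let go of it there. Keep all three upright, leave the small pot and the glass muller where they are, and let go of everything at the end.

Things in the scene. Friction and masses are not known exactly. Their poses are not given: they have to be found in the camera images.
- tall_jar: Tall round jar with a brown filling, paper label and white screw lid: straight cylinder 54 mm in diameter (lid included), 115 mm high, 0.25 to 0.5 kg. Starts upright on the balance. Origin at the centre of its underside, z up along its axis.
- squat_jar: Squat round jar, same brown filling, label and white lid: straight cylinder 62 mm in diameter (lid included), 55 mm high, 0.2 to 0.42 kg. Starts upright on the marble slab. Origin at the centre of its underside, z up along its axis.
- tin: Square bare-metal tin: 54 x 54 mm, 80 mm high, 0.2 to 0.42 kg, with a small dark disc on its top. Starts upright on the wooden stand. Origin at the centre of its underside, x and y square to its sides, z up.
- balance: Bench balance, fixed: grey housing 160 x 120 mm with a small display, and a round flat steel pan 110 mm in diameter without a rim, whose rigid top is 40 mm above the table (the housing's top is at 30 mm). Origin at table level under the centre of the pan; the housing reaches 95 mm towards -x (display end), 65 mm towards +x and 60 mm to each side.
- slab: Square slab of pale marble, 120 x 120 mm, 20 mm thick, fixed, with a flat round worn patch 86 mm wide in its middle. Origin at table level under its centre, x and y along its sides.
- stand: Low round wooden stand, 116 mm in diameter, 25 mm high, fixed, flat on top with a darker disc 84 mm wide in its middle. Origin at table level under its centre.
- mat: Square cork mat, 120 x 120 mm, 6 mm thick, fixed, empty at the start: the free parking spot. Origin at table level under its centre, x and y along its sides.
- pot: Small pot with a white lid, 46 mm in diameter, 40 mm high, standing loose on the table; to be left alone. Origin at the centre of its underside.
- muller: Loose green glass muller (a hand grinder with a 60 mm wide foot and a 38 mm wide knob, 92 mm high), standing on the table; to be left alone. Origin at the centre of its underside.

How it is judged:
By the outcome, as a careful person would: the job done as asked, in the order asked, and still so for the second after the job is handed in, with the robot touching nothing.
It also fails if it takes over 115 s, if anything falls off the work surface, if the arm or the gripper's body presses on something with over 40 N, if the wrist force passes 120 N, or if a joint passes its speed limit or range.

## Working session

There is one attempt and no reset: what is moved stays moved. The work goes in short steps, Python scripts to look and compute and a shell command to move; the robot and the scene stay as the last step left them, time stands still between calls to the robot, and variables do not carry over. Pictures are saved under pics/ and viewed, at most 14 in all, crops included, and the job is handed in when it is done.

```bash
ls; mkdir -p pics; python3 - <<'E'
from cell import observe,cams,robot,models
import cv2
s=observe(); print(s['time'],s['tool_pos'],s['tool_rot'],s['opening'],robot.grip_depth)
for c in ('top','scene'):
    cv2.imwrite(f'pics/{c}0.png',cams.read_camera(c)[:,:,::-1])
    for t in ['tall_jar','squat_jar','tin','balance','slab','stand','mat','pot','muller']:
        print(c,t,[(([round(float(v),3) for v in r['position']]),round(r['confidence'],2)) for r in models.pinpoint(t,c)][:2])
E
```

```text
pics
0.0 [0.1307291  0.50833501 0.40403663] [-3.14003914e+00 -2.24246955e-04  2.88982476e+00] 0.09174031440409261 0.1592
top tall_jar [([0.632, -0.117, 0.043], 0.91), ([0.393, -0.312, 0.026], 0.23)]
top squat_jar [([0.378, 0.332, 0.019], 0.93)]
top tin [([0.388, -0.314, 0.024], 0.72)]
top balance [([0.619, -0.107, 0.002], 0.66)]
top slab [([0.385, 0.332, 0.002], 0.93)]
top stand [([0.382, -0.31, 0.003], 0.92)]
top mat [([0.632, 0.108, -0.003], 0.97)]
top pot [([0.423, 0.049, 0.001], 0.65)]
top muller [([0.413, -0.06, 0.003], 0.59), ([0.634, -0.119, 0.044], 0.33)]
scene tall_jar []
scene squat_jar [([0.385, 0.334, 0.022], 0.83), ([0.391, 0.326, -0.001], 0.49)]
scene tin [([0.619, -0.103, 0.002], 0.38)]
scene balance [([0.622, -0.107, 0.003], 0.97)]
scene slab [([0.388, 0.326, -0.001], 0.9)]
scene stand [([0.378, -0.31, -0.0], 0.87)]
scene mat [([0.63, 0.103, -0.0], 0.61)]
scene pot [([0.426, 0.05, -0.002], 0.73)]
scene muller [([0.41, -0.06, -0.006], 0.76)]
```

View pics/top0.png

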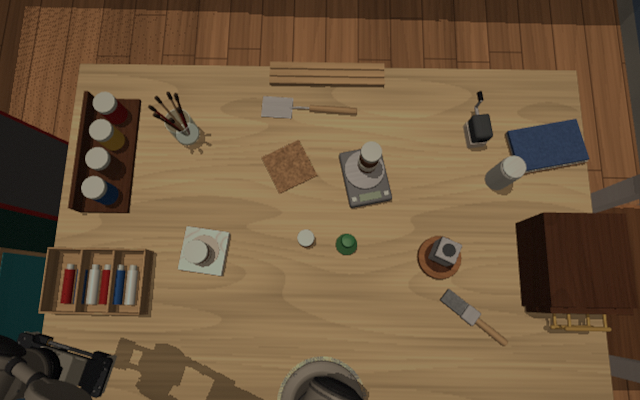

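View pics/scene0.png

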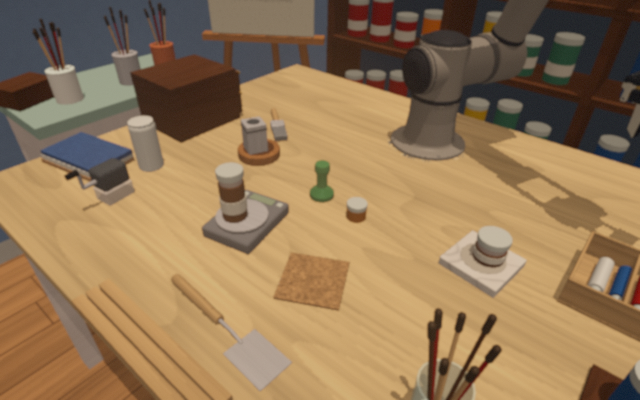

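```bash
python3 - <<'E'
from cell import cams
import numpy as np
for c in('top','scene'):
    m=cams.camera_model(c);print(np.round(m['camera_matrix'],1),np.round(m['pose'],3))
E
```

```text
[[448.2   0.  316.8]
 [  0.  448.2 204. ]
 [  0.    0.    1. ]] [[ 0.017 -0.977  0.211  0.259]
 [-1.    -0.016  0.01   0.011]
 [-0.006 -0.211 -0.977  1.233]
 [ 0.     0.     0.     1.   ]]
[[424.6   0.  319.8]
 [  0.  424.6 199.8]
 [  0.    0.    1. ]] [[-0.644  0.444 -0.623  1.055]
 [ 0.765  0.389 -0.513  0.466]
 [ 0.015 -0.807 -0.59   0.596]
 [ 0.     0.     0.     1.   ]]
```

```bash
cat > h.py <<'E'
import numpy as np,cv2
from cell import observe,cams,robot,models
def rect(img,cam,cx,cy,z,half=.1,n=200):
    """metric view of plane z, up=+x, left=+y, 1mm/px"""
    m=cams.camera_model(cam);T=np.linalg.inv(m['pose']);P=m['camera_matrix']@T[:3]
    s=2*half/n
    A=np.array([[0,-s,cx+half],[-s,0,cy+half],[0,0,z],[0,0,1]])
    return cv2.warpPerspective(img,P@A,(n,n),flags=cv2.INTER_CUBIC|cv2.WARP_INVERSE_MAP)
def montage(items,imgs,fn):
    out=[]
    for cam,img in imgs.items():
        row=[]
        for x,y,z,shape in items:
            r=rect(img,cam,x,y,z,.08,200).copy(); r=cv2.convertScaleAbs(r,alpha=1.5)
            k=200/.16
            if shape[0]=='c': cv2.circle(r,(100*16,100*16),int(shape[1]/2*k*16),(255,0,255),1,cv2.LINE_AA,4)
            else:
                w,yaw=shape[1:]; pts=[]
                for a,b in((1,1),(1,-1),(-1,-1),(-1,1)):
                    dx=w/2*(a*np.cos(yaw)-b*np.sin(yaw));dy=w/2*(a*np.sin(yaw)+b*np.cos(yaw))
                    pts.append([(100-dy*k)*16,(100-dx*k)*16])
                cv2.polylines(r,[np.int32(pts)],True,(255,0,255),1,cv2.LINE_AA,4)
            row.append(r)
        out.append(np.hstack(row))
    cv2.imwrite(fn,np.vstack(out)[:,:,::-1])
E
python3 - <<'E'
from h import *
I={c:cams.read_camera(c) for c in('top','scene')}
montage([(.630,.106,.006,('s',.12,.45)),(.385,.33,.02,('s',.12,.1)),(.38,-.31,.025,('c',.116)),(.62,-.107,.04,('c',.11))],I,'pics/m1.png')
montage([(.632,-.117,.155,('c',.054)),(.382,.333,.075,('c',.062)),(.39,-.314,.105,('s',.054,.5)),(.39,-.314,.105,('s',.054,.5))],I,'pics/m2.png')
E
```

```text
(no output)
```

View pics/m1.png

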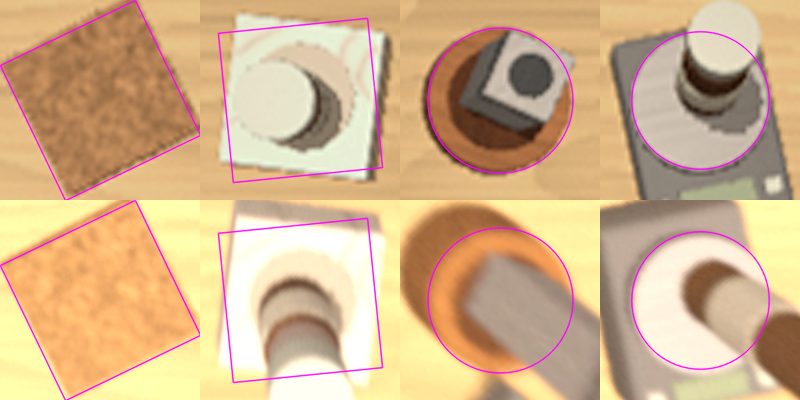

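View pics/m2.png

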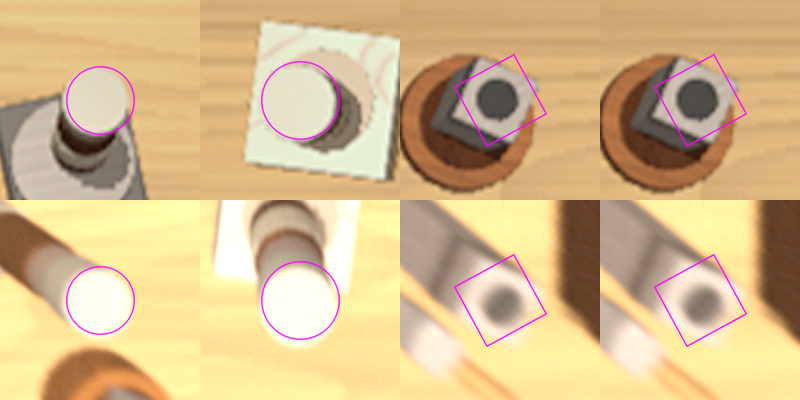

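The mat outline (yaw 0.45), the pan, the stand and both lids match their outlines. The slab's corners, near (238,12) and (386,36) in the first montage, give a yaw of about -0.14. The tin's dark disc is near (497,98), and its edges give a yaw of about -0.38. I'll refine these while moving, and I'll park the squat jar.

```bash
cat >> h.py <<'E'
from scipy.spatial.transform import Rotation as Ro
def go(x,y,z,yaw=None):
    s=observe();R=Ro.from_euler('xyz',s['tool_rot']);p=np.array(s['tool_pos'])
    d=R.inv().apply(np.array([x,y,z+robot.grip_depth])-p)
    t=0 if yaw is None else -((yaw-s['tool_rot'][2]+np.pi/2)%np.pi-np.pi/2)
    print('t',round(s['time'],2),'share',np.round(d/.4,3),'turn',round(t/np.pi,3),'dist',round(float(np.linalg.norm(d)),3),'q6',round(s['qpos'][5],2),'q1',round(s['qpos'][0],2))
E
python3 - <<'E'
from h import *
I={c:cams.read_camera(c) for c in('top','scene')}
montage([(.388,.328,.02,('s',.12,-.144)),(.381,.333,.075,('c',.062)),(.391,-.313,.105,('s',.054,-.38)),(.632,-.117,.155,('c',.054))],I,'pics/m3.png')
go(.381,.333,.245);go(.381,.333,.05)
E
```

```text
t 1.2 share [-0.715 -0.269  0.001] turn 0.0 dist 0.306 q6 -0.15 q1 1.17
t 1.2 share [-0.715 -0.269  0.489] turn 0.0 dist 0.363 q6 -0.15 q1 1.17
```

View pics/m3.png

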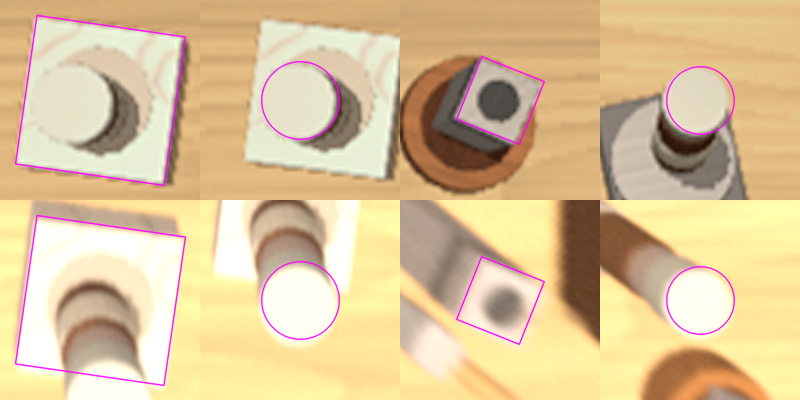

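All the outlines now match to about 2 mm: slab, squat lid, tin top and tall lid. Next I'll fetch the squat jar.

```bash
python3 -m jog '[[[-0.715,-0.269,0],0,0],[[-0.715,-0.269,0],0,0],[[-0.715,-0.269,0],0,0],[[-0.715,-0.269,0],0,0],[[-0.715,-0.269,0],0,0],[[-0.715,-0.269,0],0,0],[[-0.715,-0.269,0.1],0,0],[[-0.715,-0.269,0.2],0,0]]' 30; python3 -c "from h import *;go(.381,.333,.05)"
```

```text
time: 2.2
tool_pos: [0.3803, 0.3335, 0.3242]
tool_rot: [3.14, 0.001, 2.89]
contact_force: [0.6, 0.3, -0.5]
opening: 0.092
grip_force: 0.0
t 2.2 share [-0.002 -0.001  0.287] turn 0.0 dist 0.115 q6 -0.75 q1 0.57
```

```bash
python3 -m jog '[[[-0.002,-0.001,0.1],0,0],[[-0.002,-0.001,0.2],0,0],[[-0.002,-0.001,0.25],0,0],[[-0.002,-0.001,0.287],0,0],[[-0.002,-0.001,0.287],0,0],[[-0.002,-0.001,0.287],0,0.6],[[-0.002,-0.001,0.287],0,0.8],[[-0.002,-0.001,0.287],0,1],[[-0.002,-0.001,0.287],0,1],[[-0.002,-0.001,0.287],0,1],[[-0.002,-0.001,0.287],0,1]]' 30; python3 -c "from h import *;go(.63,.106,.05)"
```

```text
time: 3.58
tool_pos: [0.3818, 0.3326, 0.2105]
tool_rot: [3.141, 0.001, 2.89]
contact_force: [0.3, 0.4, 4.9]
opening: 0.0616
grip_force: 30.0
t 3.58 share [-0.742 -0.394  0.003] turn 0.0 dist 0.336 q6 -0.75 q1 0.57
```

```bash
python3 -m jog '[[[0,0,-0.05],0,1],[[0,0,-0.15],0,1],[[0,0,-0.25],0,1],[[-0.08,-0.04,-0.3],0,1],[[-0.2,-0.1,-0.3],0,1],[[-0.33,-0.17,-0.3],0,1],[[-0.46,-0.24,-0.3],0,1],[[-0.58,-0.31,-0.3],0,1],[[-0.68,-0.36,-0.25],0,1],[[-0.742,-0.394,-0.18],0,1],[[-0.742,-0.394,-0.1],0,1]]'; python3 -c "from h import *;go(.63,.106,.038)"
```

```text
time: 4.95
tool_pos: [0.6309, 0.1036, 0.2481]
tool_rot: [-3.141, -0.0, 2.887]
contact_force: [0.4, 0.1, -3.0]
opening: 0.0616
grip_force: 30.0
t 4.95 share [0.004 0.005 0.127] turn 0.0 dist 0.051 q6 -1.27 q1 0.04
```

```bash
python3 -m jog '[[[0.004,0.005,0.05],0,1],[[0.004,0.005,0.09],0,1],[[0.004,0.005,0.115],0,1],[[0.004,0.005,0.127],0,1],[[0.004,0.005,0.127],0,1],[[0.004,0.005,0.127],0,1]]'; python3 -c "from h import *;go(.63,.106,.0375)"
```

```text
time: 5.7
tool_pos: [0.629, 0.1082, 0.1999]
tool_rot: [3.141, 0.001, 2.89]
contact_force: [0.2, -1.2, -1.8]
opening: 0.0617
grip_force: 30.0
t 5.7 share [-0.004 -0.005  0.008] turn 0.0 dist 0.004 q6 -1.27 q1 0.05
```

```bash
python3 -m jog '[[[-0.002,-0.003,0.007],0,1],[[-0.002,-0.003,0.007],0,1],[[-0.002,-0.003,0.007],0,1]]'; python3 -c "from h import *;go(.63,.106,.0375)"
```

```text
time: 6.08
tool_pos: [0.6293, 0.1067, 0.1965]
tool_rot: [3.141, 0.001, 2.89]
contact_force: [0.4, -1.0, -1.5]
opening: 0.0618
grip_force: 30.0
t 6.08 share [-0.002 -0.001 -0.   ] turn 0.0 dist 0.001 q6 -1.27 q1 0.05
```

```bash
python3 -m jog '[[[0,0,0.002],0,1],[[0,0,0.002],0,0.35],[[0,0,0.002],0,0.2],[[0,0,0.002],0,0],[[0,0,0.002],0,0],[[0,0,-0.05],0,0],[[0,0,-0.2],0,0],[[0,0,-0.35],0,0],[[0,0,-0.5],0,0],[[0,0,-0.5],0,0]]'; python3 - <<'E'
from h import *
I={c:cams.read_camera(c) for c in('top','scene')}
montage([(.63,.106,.061,('c',.062)),(.632,-.117,.155,('c',.054))],I,'pics/m4.png')
go(.632,-.117,.245);go(.632,-.117,.125)
E
```

```text
time: 7.32
tool_pos: [0.6297, 0.1069, 0.4025]
tool_rot: [3.138, 0.011, 2.89]
contact_force: [-0.3, 0.1, -0.8]
opening: 0.092
grip_force: 0.0
t 7.42 share [-0.147 -0.54  -0.019] turn 0.0 dist 0.224 q6 -1.27 q1 0.05
t 7.42 share [-0.146 -0.54   0.281] turn 0.0 dist 0.25 q6 -1.27 q1 0.05
```

View pics/m4.png

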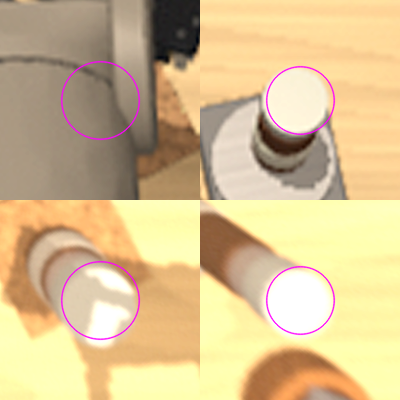

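The squat jar stands on the mat, with its lid on the predicted circle. The tall jar's lid is at the predicted spot too.

```bash
python3 -m jog '[[[-0.03,-0.12,0],0,0],[[-0.07,-0.26,0],0,0],[[-0.11,-0.4,0],0,0],[[-0.14,-0.5,0],0,0],[[-0.147,-0.54,0],0,0],[[-0.147,-0.54,0.01],0,0],[[-0.147,-0.54,0.05],0,0],[[-0.147,-0.54,0.05],0,0]]'; python3 -c "from h import *;go(.632,-.117,.125)"
```

```text
time: 8.43
tool_pos: [0.6321, -0.1153, 0.3739]
tool_rot: [3.141, -0.004, 2.892]
contact_force: [-0.3, -0.3, 0.3]
opening: 0.0917
grip_force: 0.0
t 8.43 share [-0.002 -0.004  0.224] turn 0.0 dist 0.09 q6 -1.62 q1 -0.3
```

```bash
python3 -m jog '[[[-0.001,-0.003,0.08],0,0],[[-0.001,-0.003,0.15],0,0],[[-0.001,-0.003,0.2],0,0],[[-0.001,-0.003,0.224],0,0],[[-0.001,-0.003,0.224],0,0.2],[[-0.001,-0.003,0.224],0,0.4],[[-0.001,-0.003,0.224],0,0.7],[[-0.001,-0.003,0.224],0,1],[[-0.001,-0.003,0.224],0,1],[[-0.001,-0.003,0.224],0,1],[[-0.001,-0.003,0.224],0,1]]' 35; python3 -c "from h import *;go(.388,.328,.245)"
```

```text
time: 9.8
tool_pos: [0.6327, -0.118, 0.2873]
tool_rot: [3.141, 0.001, 2.89]
contact_force: [1.6, 4.4, 5.2]
opening: 0.054
grip_force: 34.8
t 9.8 share [ 0.87   0.928 -0.293] turn 0.0 dist 0.522 q6 -1.62 q1 -0.3
```

```bash
python3 -m jog '[[[0,0,-0.03],0,1],[[0,0,-0.1],0,1],[[0,0,-0.2],0,1],[[0.02,0.02,-0.29],0,1],[[0.08,0.085,-0.29],0,1],[[0.16,0.17,-0.29],0,1],[[0.25,0.27,-0.29],0,1],[[0.34,0.36,-0.29],0,1],[[0.43,0.46,-0.29],0,1],[[0.52,0.555,-0.29],0,1],[[0.61,0.65,-0.29],0,1]]'; python3 -c "from h import *;go(.388,.328,.245)"
```

```text
time: 11.18
tool_pos: [0.4598, 0.1951, 0.4025]
tool_rot: [-3.14, -0.001, 2.889]
contact_force: [0.6, 0.5, -5.2]
opening: 0.0538
grip_force: 34.8
t 11.18 share [ 0.257  0.277 -0.004] turn 0.0 dist 0.151 q6 -1.07 q1 0.25
```

```bash
python3 -m jog '[[[0.08,0.09,0],0,1],[[0.16,0.17,0],0,1],[[0.22,0.235,0],0,1],[[0.25,0.265,0],0,1],[[0.257,0.277,0],0,1],[[0.257,0.277,0.06],0,1],[[0.257,0.277,0.14],0,1],[[0.257,0.277,0.22],0,1],[[0.257,0.277,0.28],0,1],[[0.257,0.277,0.3],0,1],[[0.257,0.277,0.3],0,1]]'; python3 -c "from h import *;go(.388,.328,.1085)"
```

```text
time: 12.55
tool_pos: [0.3896, 0.3268, 0.2828]
tool_rot: [-3.141, -0.0, 2.889]
contact_force: [0.4, -1.2, -3.3]
opening: 0.0538
grip_force: 34.8
t 12.55 share [0.005 0.002 0.038] turn 0.0 dist 0.015 q6 -0.77 q1 0.55
```

```bash
python3 -m jog '[[[0.003,0.001,0.02],0,1],[[0.003,0.001,0.035],0,1],[[0.003,0.001,0.038],0,1],[[0.003,0.001,0.038],0,1],[[0.003,0.001,0.038],0,1]]'; python3 -c "from h import *;go(.388,.328,.108)"
```

```text
time: 13.18
tool_pos: [0.388, 0.328, 0.2677]
tool_rot: [3.141, 0.0, 2.89]
contact_force: [-0.7, 0.7, -4.3]
opening: 0.0539
grip_force: 34.8
t 13.18 share [-0.     0.     0.001] turn 0.0 dist 0.001 q6 -0.77 q1 0.55
```

```bash
python3 -m jog '[[[0,0,0.003],0,1],[[0,0,0.004],0,1],[[0,0,0.004],0,1]]'
```

```text
time: 13.55
tool_pos: [0.3882, 0.3282, 0.2671]
tool_rot: [3.14, 0.001, 2.89]
contact_force: [-1.6, 0.3, 3.8]
opening: 0.0531
grip_force: 34.9
```

Touched down, so I'll release, retreat upward and head for the tin.

```bash
python3 -m jog '[[[0,0,0],0,0.35],[[0,0,0],0,0.2],[[0,0,0],0,0],[[0,0,0],0,0],[[0,0,0],0,0],[[0,0,-0.05],0,0],[[0,0,-0.18],0,0],[[0,0,-0.32],0,0],[[0,0,-0.34],0,0],[[0,0,-0.34],0,0]]'; python3 - <<'E'
from h import *
go(.391,0.0,.245,-.38);go(.391,-.313,.245,-.38+np.pi/2);
E
```

```text
time: 14.8
tool_pos: [0.3877, 0.3278, 0.4018]
tool_rot: [3.141, 0.0, 2.89]
contact_force: [-0.0, -0.4, -1.3]
opening: 0.0919
grip_force: 0.0
t 14.8 share [-0.212 -0.792 -0.006] turn 0.041 dist 0.328 q6 -0.77 q1 0.55
t 14.8 share [-0.407 -1.549 -0.006] turn -0.459 dist 0.641 q6 -0.77 q1 0.55
```

```bash
python3 -m jog '[[[-0.212,-0.792,0],0.041,0],[[-0.212,-0.792,0],0.041,0],[[-0.212,-0.792,0],0.041,0],[[-0.212,-0.792,0],0.041,0],[[-0.212,-0.792,0],0.041,0],[[-0.212,-0.792,0],0.041,0],[[-0.212,-0.792,0],0.041,0]]'; python3 - <<'E'
from h import *
I={c:cams.read_camera(c) for c in('top','scene')}
montage([(.388,.328,.135,('c',.054)),(.388,.328,.02,('s',.12,-.144)),(.391,-.313,.105,('s',.054,-.38)),(.63,.106,.061,('c',.062))],I,'pics/m5.png')
go(.391,-.313,.245,-.38)
E
```

```text
time: 15.68
tool_pos: [0.3908, -0.001, 0.4003]
tool_rot: [-3.141, -0.004, 2.758]
contact_force: [-0.1, -0.1, -0.6]
opening: 0.0919
grip_force: 0.0
t 15.78 share [-0.291 -0.727 -0.009] turn -0.0 dist 0.313 q6 -1.39 q1 -0.2
```

View pics/m5.png

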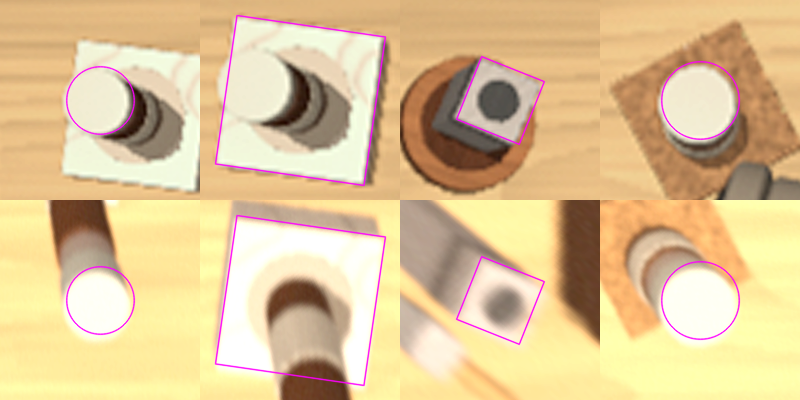

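The tall jar stands upright in the middle of the slab, the squat jar is on the mat, and the tin's outline fits. Next I'll pick up the tin.

```bash
python3 -m jog '[[[-0.291,-0.727,0],0,0],[[-0.291,-0.727,0],0,0],[[-0.291,-0.727,0],0,0],[[-0.291,-0.727,0],0,0],[[-0.291,-0.727,0],0,0],[[-0.291,-0.727,0],0,0],[[-0.291,-0.727,0.03],0,0],[[-0.291,-0.727,0.12],0,0],[[-0.291,-0.727,0.18],0,0],[[-0.291,-0.727,0.18],0,0]]'; python3 -c "from h import *;go(.391,-.313,.078,-.38)"
```

```text
time: 17.02
tool_pos: [0.3913, -0.3109, 0.3279]
tool_rot: [3.139, -0.005, 2.764]
contact_force: [-0.7, -0.4, 0.1]
opening: 0.0917
grip_force: 0.0
t 17.02 share [-0.002 -0.006  0.227] turn 0.001 dist 0.091 q6 -2.02 q1 -0.83
```

```bash
python3 -m jog '[[[-0.001,-0.003,0.08],0,0],[[-0.001,-0.003,0.15],0,0],[[-0.001,-0.003,0.2],0,0],[[-0.001,-0.003,0.227],0,0],[[-0.001,-0.003,0.227],0,0],[[-0.001,-0.003,0.227],0,0.3],[[-0.001,-0.003,0.227],0,0.5],[[-0.001,-0.003,0.227],0,0.8],[[-0.001,-0.003,0.227],0,1],[[-0.001,-0.003,0.227],0,1],[[-0.001,-0.003,0.227],0,1]]' 35; python3 -c "from h import *;go(.62,-.107,.16)"
```

```text
time: 18.4
tool_pos: [0.3911, -0.3144, 0.2392]
tool_rot: [3.141, 0.0, 2.761]
contact_force: [0.7, 2.2, 2.9]
opening: 0.0543
grip_force: 34.7
t 18.4 share [-0.339  0.694 -0.2  ] turn 0.0 dist 0.319 q6 -2.02 q1 -0.83
```

```bash
python3 -m jog '[[[0,0,-0.03],0,1],[[0,0,-0.1],0,1],[[0,0,-0.18],0,1],[[-0.03,0.06,-0.2],0,1],[[-0.08,0.16,-0.2],0,1],[[-0.135,0.28,-0.2],0,1],[[-0.19,0.4,-0.2],0,1],[[-0.25,0.52,-0.2],0,1],[[-0.3,0.62,-0.2],0,1],[[-0.33,0.68,-0.2],0,1],[[-0.339,0.694,-0.2],0,1],[[-0.339,0.694,-0.2],0,1]]'; python3 -c "from h import *;go(.62,-.107,.0955)"
```

```text
time: 19.9
tool_pos: [0.6198, -0.1074, 0.3188]
tool_rot: [-3.141, -0.001, 2.761]
contact_force: [-0.3, 0.1, -4.6]
opening: 0.054
grip_force: 34.7
t 19.9 share [-0.     0.001  0.16 ] turn 0.0 dist 0.064 q6 -1.48 q1 -0.29
```

```bash
python3 -m jog '[[[0,0,0.05],0,1],[[0,0,0.1],0,1],[[0,0,0.14],0,1],[[0,0,0.155],0,1],[[0,0,0.16],0,1],[[0,0,0.16],0,1],[[0,0,0.16],0,1]]'; python3 -c "from h import *;go(.62,-.107,.095)"
```

```text
time: 20.78
tool_pos: [0.6203, -0.1072, 0.2558]
tool_rot: [3.141, 0.001, 2.761]
contact_force: [-0.7, -1.0, -3.4]
opening: 0.0537
grip_force: 34.7
t 20.77 share [0.001 0.    0.004] turn 0.0 dist 0.002 q6 -1.48 q1 -0.29
```

```bash
python3 -m jog '[[[0,0,0.003],0,1],[[0,0,0.004],0,1],[[0,0,0.004],0,1]]'
```

```text
time: 21.15
tool_pos: [0.6202, -0.1071, 0.2542]
tool_rot: [3.141, 0.001, 2.761]
contact_force: [-0.9, 0.8, 2.3]
opening: 0.0541
grip_force: 34.7
```

Touched down, so I'll release, rise and go back for the squat jar.

```bash
python3 -m jog '[[[0,0,0],0,0.35],[[0,0,0],0,0.2],[[0,0,0],0,0],[[0,0,0],0,0],[[0,0,0],0,0],[[0,0,-0.05],0,0],[[0,0,-0.18],0,0],[[0,0,-0.3],0,0],[[0,0,-0.3],0,0],[[0,0,-0.3],0,0]]'; python3 -c "from h import *;go(.63,.107,.215);go(.63,.107,.045)"
```

```text
time: 22.4
tool_pos: [0.6198, -0.1071, 0.3729]
tool_rot: [3.142, -0.001, 2.761]
contact_force: [0.9, 0.7, -0.4]
opening: 0.0919
grip_force: 0.0
t 22.4 share [ 0.175  0.506 -0.003] turn 0.0 dist 0.214 q6 -1.48 q1 -0.29
t 22.4 share [0.175 0.506 0.422] turn 0.0 dist 0.273 q6 -1.48 q1 -0.29
```

```bash
python3 -m jog '[[[0.175,0.506,0],0,0],[[0.175,0.506,0],0,0],[[0.175,0.506,0],0,0],[[0.175,0.506,0],0,0],[[0.175,0.506,0],0,0],[[0.175,0.506,0.08],0,0],[[0.175,0.506,0.18],0,0],[[0.175,0.506,0.25],0,0],[[0.175,0.506,0.25],0,0]]'; python3 -c "from h import *;go(.63,.107,.038)"
```

```text
time: 23.52
tool_pos: [0.6295, 0.1053, 0.2702]
tool_rot: [-3.138, -0.006, 2.76]
contact_force: [-0.4, -1.4, 1.6]
opening: 0.0921
grip_force: 0.0
t 23.52 share [-0.001  0.005  0.182] turn 0.0 dist 0.073 q6 -1.14 q1 0.05
```

```bash
python3 -m jog '[[[-0.001,0.003,0.07],0,0],[[-0.001,0.003,0.13],0,0],[[-0.001,0.003,0.17],0,0],[[-0.001,0.003,0.182],0,0],[[-0.001,0.003,0.182],0,0],[[-0.001,0.003,0.182],0,0.2],[[-0.001,0.003,0.182],0,0.5],[[-0.001,0.003,0.182],0,0.8],[[-0.001,0.003,0.182],0,1],[[-0.001,0.003,0.182],0,1],[[-0.001,0.003,0.182],0,1]]' 30; python3 -c "from h import *;go(.38,-.31,.215)"
```

```text
time: 24.9
tool_pos: [0.6311, 0.1076, 0.2011]
tool_rot: [-3.141, 0.0, 2.761]
contact_force: [-1.3, -2.2, 3.8]
opening: 0.0614
grip_force: 30.0
t 24.9 share [ 0.195 -1.203 -0.433] turn 0.0 dist 0.517 q6 -1.14 q1 0.05
```

```bash
python3 -m jog '[[[0,0,-0.03],0,1],[[0,0,-0.12],0,1],[[0,0,-0.24],0,1],[[0,0,-0.36],0,1],[[0.01,-0.06,-0.43],0,1],[[0.026,-0.16,-0.43],0,1],[[0.045,-0.28,-0.43],0,1],[[0.065,-0.4,-0.43],0,1],[[0.084,-0.52,-0.43],0,1],[[0.104,-0.64,-0.43],0,1],[[0.123,-0.76,-0.43],0,1],[[0.143,-0.88,-0.43],0,1]]'; python3 -c "from h import *;go(.38,-.31,.215);go(.38,-.31,.062)"
```

```text
time: 26.4
tool_pos: [0.4463, -0.1988, 0.3731]
tool_rot: [3.141, 0.001, 2.761]
contact_force: [0.7, -0.6, -3.1]
opening: 0.0618
grip_force: 30.0
t 26.4 share [ 0.051 -0.32  -0.003] turn 0.0 dist 0.129 q6 -1.77 q1 -0.58
t 26.4 share [ 0.051 -0.32   0.38 ] turn 0.0 dist 0.2 q6 -1.77 q1 -0.58
```

```bash
python3 -m jog '[[[0.018,-0.11,0],0,1],[[0.034,-0.21,0],0,1],[[0.045,-0.285,0],0,1],[[0.05,-0.31,0],0,1],[[0.051,-0.32,0.02],0,1],[[0.051,-0.32,0.08],0,1],[[0.051,-0.32,0.17],0,1],[[0.051,-0.32,0.26],0,1],[[0.051,-0.32,0.32],0,1],[[0.051,-0.32,0.34],0,1],[[0.051,-0.32,0.34],0,1]]'; python3 -c "from h import *;go(.38,-.31,.0615)"
```

```text
time: 27.78
tool_pos: [0.3811, -0.3086, 0.2366]
tool_rot: [3.141, -0.001, 2.762]
contact_force: [-0.5, 0.2, -2.1]
opening: 0.0615
grip_force: 30.0
t 27.77 share [ 0.001 -0.004  0.04 ] turn 0.0 dist 0.016 q6 -2.03 q1 -0.84
```

```bash
python3 -m jog '[[[0.001,-0.003,0.02],0,1],[[0.001,-0.003,0.035],0,1],[[0.001,-0.003,0.038],0,1],[[0.001,-0.003,0.04],0,1],[[0.001,-0.003,0.04],0,1],[[0.001,-0.003,0.04],0,1]]'
```

```text
time: 28.52
tool_pos: [0.38, -0.3101, 0.2208]
tool_rot: [-3.142, 0.0, 2.761]
contact_force: [0.3, -0.1, -2.0]
opening: 0.0615
grip_force: 30.0
```

```bash
python3 -m jog '[[[0,0,0.002],0,1],[[0,0,0.003],0,1],[[0,0,0.003],0,1]]'
```

```text
time: 28.9
tool_pos: [0.38, -0.3101, 0.22]
tool_rot: [-3.141, 0.001, 2.761]
contact_force: [-1.4, 1.2, 5.4]
opening: 0.0614
grip_force: 30.0
```

```bash
python3 -m jog '[[[0,0,0],0,0.3],[[0,0,0],0,0.15],[[0,0,0],0,0],[[0,0,0],0,0],[[0,0,0],0,0],[[0,0,-0.05],0,0],[[0,0,-0.18],0,0],[[0,0,-0.32],0,0],[[0,0,-0.45],0,0],[[0,0,-0.45],0,0]]' && python3 -m jog '[[[0.28,0.7,0],0,0],[[0.28,0.7,0],0,0],[[0.28,0.7,0],0,0],[[0.28,0.7,0],0,0],[[0.28,0.7,0],0,0],[[0.28,0.7,0],0,0],[[0.28,0.7,0],0,0]]'; python3 - <<'E'
from h import *
I={c:cams.read_camera(c) for c in('top','scene')}
montage([(.388,.328,.135,('c',.054)),(.38,-.31,.08,('c',.062)),(.62,-.107,.12,('s',.054,-.38)),(.38,-.31,.025,('c',.116))],I,'pics/m6.png')
cv2.imwrite('pics/top6.png',I['top'][:,:,::-1])
cv2.imwrite('pics/scene6.png',I['scene'][:,:,::-1])
for t in ['tall_jar','squat_jar','tin','pot','muller']:
  for c in I: print(c,t,[(np.round(r['position'],3),round(r['confidence'],2)) for r in models.pinpoint(t,c)][:1])
print(observe()['tool_pos'],observe()['qvel'])
E
```

```text
time: 30.15
tool_pos: [0.3803, -0.3104, 0.4035]
tool_rot: [-3.138, 0.008, 2.761]
contact_force: [0.4, -0.4, -0.9]
opening: 0.0917
grip_force: 0.0
time: 31.02
tool_pos: [0.3799, -0.0086, 0.3988]
tool_rot: [-3.141, -0.001, 2.762]
contact_force: [0.2, -0.2, 0.8]
opening: 0.0916
grip_force: 0.0
top tall_jar [(array([0.385, 0.328, 0.024]), 0.58)]
scene tall_jar [(array([0.383, 0.331, 0.02 ]), 0.63)]
top squat_jar [(array([ 0.376, -0.306,  0.027]), 0.75)]
scene squat_jar [(array([ 0.38 , -0.311,  0.024]), 0.71)]
top tin [(array([ 0.618, -0.105,  0.041]), 0.66)]
scene tin [(array([ 0.626, -0.108,  0.041]), 0.64)]
top pot []
scene pot [(array([ 0.425,  0.05 , -0.   ]), 0.96)]
top muller [(array([ 0.38 , -0.314,  0.001]), 0.41)]
scene muller [(array([ 0.408, -0.062, -0.002]), 0.56)]
[ 0.37997527 -0.00866299  0.39950232] [ 0.00505063 -0.00069992  0.00059964 -0.00132734 -0.00031163  0.0012455 ]
```

View pics/m6.png

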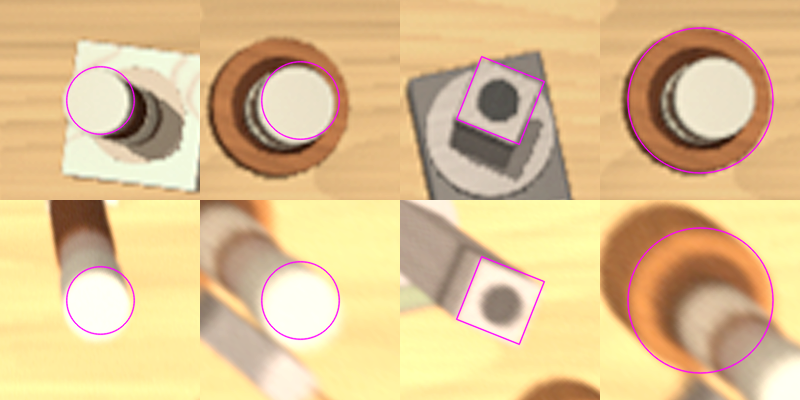

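View pics/scene6.png

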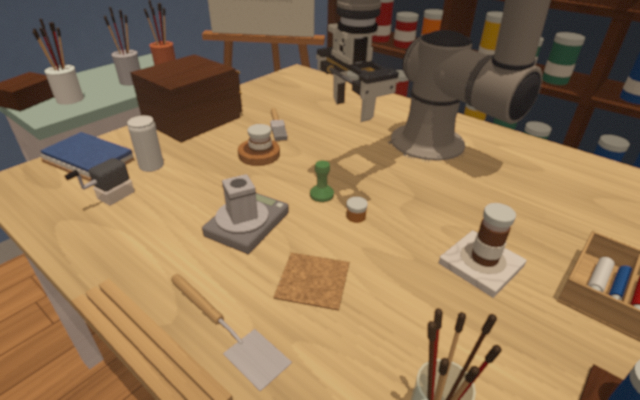

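The tin is on the pan (240,200), the squat jar on the stand (259,138) and the tall jar on the slab (492,235). All three are upright and centred to within a few millimetres. The pot, the muller and the empty mat are where they should be, so I'll hand in.

```bash
python3 -c "from cell import robot;print(robot.hand_in())"
```

```text
the job is handed in; nothing more can be done
None
```

I parked the squat jar on the mat on the way. The tall jar now stands on the slab, the squat jar on the stand and the tin on the balance's pan, all upright, centred to within a few millimetres and released; the pot and muller weren't moved, and I handed in at about 32 s.

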